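# Set up the blister-packing station

### The arm

A 6-joint arm with a two-finger parallel gripper is mounted at the origin on a cart in front of the work surface, level with it; the furniture and walls round the work are solid. World frame = base frame: x ahead of the robot, y to its left, z up, the work surface at z = 0. Lengths are in mm, angles in rad, forces in N, time in s.
With the tool pointing down it reaches from about 250 to 775 mm from the base axis. Payload 8.9 kg.
Tool frame: the origin (TCP) lies where the fingers leave the gripper's body, on its centre line; the fingertips stand 73 mm ahead of it and the grasp point (between the pads) lies 54 mm ahead of it (arm.pinch_z is the distance from the TCP to the grasp point, in mm); x points along the fingers, y is the direction in which the jaws open and shut, and the axes are right-handed (so a half turn about x gives the same grasp; the last joint's range is limited). The gripper opens to 85 mm and grips with 20 to 120 N. Pads are 22 mm wide; open, the fingers measure 114 mm over their backs; the gripper's body (76 mm by 85 mm) begins 54 mm behind the grasp point. The pads swing forward as they close: fully open they stand 13 mm farther back than shut.
Start: joints at [0.966, 0.291, -0.153, 1.127, 0, 1.431], TCP at [235.792, 469.07, 303.905] pointing down, gripper open.
Joint ranges: [-2.52, 2.52], [-0.91, 1.74], [-1.3, 1.37], [-1.96, 2.02], [-1.52, 1.47], [-3.14, 3.14]. Speed limits (rad/s): [2.22, 2.22, 2.79, 3.14, 3.14, 3.14].

### API

Orientations are given as a unit quaternion [w, x, y, z].
In Python, from station import arm gives the robot as it stands. The module is installed in compiled form; this text tells all that it offers.
- The arm moves only by the shell command python3 -m crank 'ROWS' [FORCE]. ROWS is JSON, a list of rows, each an object with "hand": the opening in per cent of the stroke, from 0 (shut) to 100 (fully open); "translation": the shift along the world's x, y, z in mm, a list of three; "turn": the turn about the world's z in degrees. In form: [{"hand": hand, "translation": [tx, ty, tz], "turn": turn}, ...]. A call has 1 to 5 rows; each row shifts and turns the commanded pose from where the row before left it; what a row does not reach is not made up. A row lasts 1/10 s, in which the tool goes at most 50 mm and 8.59 degrees, less where a joint would pass 70% of its speed; a pose out of reach is approached as far as the arm can. A call is refused whole if a number of a shift passes 50 or a number of a turn 8.59, either way. A call with a gripper value outside its range is refused whole. The fingers move at their own pace and stop on an object; FORCE is the grip in N (left out, the last holds). Time passes only in rows, so rows that do not move let the fingers close. It gives the time, the measured TCP pose, the force and the opening at its end, in the units of the state.
- arm.get_state(): the state, without advancing time (a new reading comes with each control period).
- arm.grab_frame(name): name is "scene" or "top" or "wrist"; returns the picture (384x512x3 uint8, red, green, blue); there is no depth.
- arm.calibration(name): a dict with "fx", "fy", "cx", "cy" (pixels), "k1" (the pictures are not rectified: a ray, as slopes to the right and down, at radius r is drawn at 1 + k1 r^2 times it, then the intrinsics apply), "origin" and "rotation" of the camera in the world. Camera axes: x right, y up, looking along -z (the intrinsics and any distortion apply to the point x, -y, -z); pixel columns grow to the right and rows downward; lengths in mm; the calibration is good to about 2 mm. A picture is of the moment at which its call begins: read the wrist's pose just before it. calibration takes no time and is no camera call; for the wrist camera it gives the pose at the moment of the call.
- arm.sign_off(): hands the job in, once; it reports no verdict.
The state is a dict: "time_s": time; "qpos": joint angles; "qd": joint speeds; "joint_efforts": joint torques, N m; "tool_pos": TCP position; "ee_rot": TCP orientation; "wrist_force": force on the tool from outside, world axes, zero at the start; "ft_torque": the same for the moment, N m; "gripper_width": finger opening in mm.
Only numpy, scipy, OpenCV 4.12 (cv2) and the standard library are available. Lean on these libraries where they do the work, as an engineer would, in place of code of your own. Each camera call takes 0.05 s, during which the arm holds its last target.

### The job

Set up the blister-packing station by putting each thing in the holder made for it: the open amber tablet vial upright in the round yellow dish, the white tablet bottle upright in the square white dish, the blue marker lying centred across the two supports of the blue pen rest, and the seam roller, now in the grey drying cradle, lying centred by its necks in the two Vs of the green roller rest. Keep the open vial upright so that nothing spills, and leave the paper cup that stands among them where it is.

Things in the scene. Friction and masses are not known exactly. Their poses are not given: they have to be found in the camera images.
- vial_mid (a point): Open amber vial with white tablets, 35 mm in diameter, 82 mm high, standing on the worktop; light (about 50 g). Point: its centre, 41 mm above its base; z = its upright axis.
- bottle_mid (a point): White tablet bottle with a white screw cap (does not turn), 48 mm in diameter, 88 mm high, standing on the worktop; the plain body reaches to 70 mm, the cap above it counts as 54 mm wide. Point: its centre, 44 mm above its base; z = its upright axis.
- blue_marker_mid (a point): Blue marker pen lying on the worktop, 138 mm long, 14 mm wide and 14 mm high. Point: its centre, 7 mm above its underside; y = its length.
- roller_mid (a point): Double-ended seam roller lying in the grey drying cradle, 221 mm long: a round wooden handle 21 mm thick and 94 mm long in the middle, a 14 mm thick neck at each end of it (46 to 70 mm from the middle), a dark wheel 33 mm across beyond each neck. About 170 g. Point: the centre of the handle, on its axis, 45 mm above the worktop at the start; y = its length.
- vial_dish: Round yellow dish, fixed: 62 mm across, 54 mm inside, rim 12 mm high, inner floor 4 mm above the worktop. Takes the vial. Origin: centre of the underside.
- bottle_dish: Square white dish with a dark mat inside, fixed: 76 mm square, 68 mm inside, rim 12 mm high, inner floor 4 mm above the worktop (5 mm or less with the mat). Takes the bottle. Origin: centre of the underside.
- pen_rest: Blue pen rest, fixed, 130 mm long and 44 mm wide: two supports 50 mm either side of its middle, each 22 mm long with a flat-bottomed groove 32 mm wide, groove floor 16 mm and groove walls 27 mm above the worktop; between them only a 5 mm high base plate. Takes the marker across both supports. Origin: centre of the underside; y = long axis, z up.
- roller_rest: Green roller rest, fixed, empty at the start: 150 mm long, 56 mm wide; two V-shaped supports (6 mm thick, opening 45 mm wide at their tops, 56 mm above the worktop) stand 59 mm either side of its middle, with only a 6 mm high base plate between them. The roller lies across both Vs by its 14 mm thick necks, its axis then 45 mm above the worktop. Origin: centre of the underside; y = long axis, z up.
- drying_cradle: Grey drying cradle, fixed, in which the roller lies at the start: 150 mm long, 56 mm wide; two V-shaped supports (6 mm thick, opening 45 mm wide at their tops, 56 mm above the worktop) stand 59 mm either side of its middle, with only a 6 mm high base plate between them. The roller lies across both Vs by its 14 mm thick necks, its axis then 45 mm above the worktop. Origin: centre of the underside; y = long axis, z up.
- paper_cup_mid (a point): Empty paper dose cup standing among the things, 38 mm across, 28 mm high; to be left alone. Point: its centre, 14 mm above its base.
Not all that is in view belongs to the job. What is meant by the part that bears vial_mid is not red, and is the smaller of those in its own colour.

How it is judged (in metres and radians):
At the end, for the whole second after the job is handed in: Vial upright in the yellow dish, bottle upright in the white dish (within 15 mm of centre, tilt under 0.12 rad); marker in both grooves of the pen rest, roller in both Vs of the green rest (within 15 mm along, 12 mm across, 0.2 rad), at resting height; all still (horizontal distance between vial_mid and vial_dish below 0.015 m and z of vial_mid in the frame of vial_dish between 0.039 and 0.051 m and angle between each of vial_mid, bottle_mid's own z axis and vertical below 0.12 rad and linear speed of each of vial, bottle, blue_marker, roller below 0.02 m/s and angular speed of each of vial, bottle, blue_marker, roller below 0.3 rad/s and horizontal distance between bottle_mid and bottle_dish below 0.015 m and z of bottle_mid in the frame of bottle_dish between 0.042 and 0.054 m and y of blue_marker_mid in the frame of pen_rest between -0.015 and 0.015 m and x of blue_marker_mid in the frame of pen_rest between -0.012 and 0.012 m and z of blue_marker_mid in the frame of pen_rest between 0.017 and 0.029 m and angle between the y axis of blue_marker_mid and the y axis of pen_rest, either way round below 0.2 rad and y of roller_mid in the frame of roller_rest between -0.015 and 0.015 m and x of roller_mid in the frame of roller_rest between -0.012 and 0.012 m and z of roller_mid in the frame of roller_rest between 0.037 and 0.053 m and angle between the y axis of roller_mid and the y axis of roller_rest, either way round below 0.2 rad); the robot touches nothing.
It fails at once if the open vial is tipped by more than 0.6 rad (angle between vial_mid's own z axis and vertical above 0.6 rad).
It fails at once if the paper cup is moved by more than 40 mm or knocked over (distance of paper_cup_mid from where it was at the start of the episode above 0.04 m or angle between paper_cup_mid's own z axis and vertical above 0.8 rad).
It also fails if it takes over 96 s, if anything falls off the work surface, if the arm or the gripper's body presses on something with over 40 N, if the wrist force passes 120 N, or if a joint passes its speed limit or range.

## Working session

There is one attempt and no reset: what is moved stays moved. The work goes in short steps, Python scripts to look and compute and a shell command to move; the robot and the scene stay as the last step left them, time stands still between calls to the robot, and variables do not carry over. Pictures are saved under pics/ and viewed, and the job is handed in when it is done.

```bash
mkdir -p pics; python3 - <<'E'
from station import arm
import cv2,numpy as np
print(arm.get_state())
for n in ("scene","top"):
    im=arm.grab_frame(n); cv2.imwrite(f"pics/{n}0.png",cv2.cvtColor(im,cv2.COLOR_RGB2BGR))
    print(arm.calibration(n))
c=arm.calibration("wrist");print(c)
im=arm.grab_frame("wrist"); cv2.imwrite("pics/wrist0.png",cv2.cvtColor(im,cv2.COLOR_RGB2BGR))
E
```

```text
{'time_s': 0.0, 'qpos': array([ 9.65715035e-01,  2.91286994e-01, -1.54079348e-01,  1.12670518e+00,
       -6.53843863e-07,  1.43152473e+00]), 'qd': array([-0.00055786,  0.00055633,  0.00043604,  0.0022355 , -0.00036965,
        0.00178892]), 'joint_efforts': array([ 7.96003642e-04, -5.37139750e+01,  3.31374657e+01,  1.59948366e-02,
       -1.37789689e-04,  2.62070643e-05]), 'tool_pos': array([235.59899727, 468.80458048, 303.34628978]), 'ee_rot': array([ 0.68785106,  0.16278361,  0.68817853, -0.16362375]), 'wrist_force': array([ 0.07656571, -0.29038159,  0.03431698]), 'ft_torque': array([ 0.03272957, -0.00443697, -0.0478462 ]), 'gripper_width': 85.58510009795025}
{'fx': 370.56345390865715, 'fy': 370.56345390865715, 'cx': 254.16798593978976, 'cy': 197.13455056004932, 'k1': -0.0006945586878856102, 'origin': array([ 159.59167711, -505.96770949,  841.3401694 ]), 'rotation': array([ 0.9036542 ,  0.35238661, -0.079971  , -0.2298639 ])}
{'fx': 406.6580171674333, 'fy': 406.6580171674333, 'cx': 254.69780455776205, 'cy': 189.72869737393935, 'k1': -0.010183228366523543, 'origin': array([ 301.22540218,   99.27286838, 1076.30964334]), 'rotation': array([-0.70181578, -0.06498464,  0.05912986,  0.70691956])}
{'fx': 319.84772309227714, 'fy': 319.84772309227714, 'cx': 263.7579607279269, 'cy': 189.67381339811004, 'k1': -0.05630708053411359, 'origin': array([172.64107543, 500.1069149 , 373.36071199]), 'rotation': array([ 0.8425287 , -0.12204936, -0.07455462,  0.51931777])}
```

View pics/scene0.png

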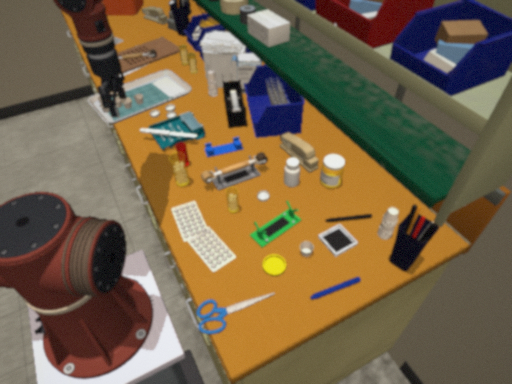

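View pics/top0.png

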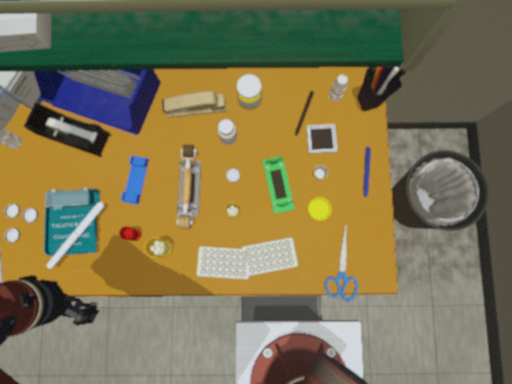

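View pics/wrist0.png

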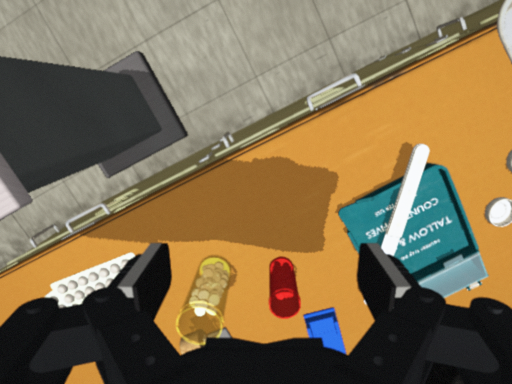

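```bash
cat > h.py <<'E'
from station import arm
import cv2,numpy as np
from scipy.spatial.transform import Rotation as R
def rays(c,uv):
    uv=np.atleast_2d(np.array(uv,float))
    d=np.c_[(uv[:,0]-c['cx'])/c['fx'],(uv[:,1]-c['cy'])/c['fy']]
    p=d.copy()
    for _ in range(8): p=d/(1+c['k1']*(p**2).sum(1,keepdims=True))
    q=c['rotation']; r=R.from_quat([q[1],q[2],q[3],q[0]])
    return np.array(c['origin']),r.apply(np.c_[p[:,0],-p[:,1],-np.ones(len(p))])
def plane(c,uv,z):
    o,d=rays(c,uv); return o+d*((z-o[2])/d[:,2])[:,None]
def tri(c1,u1,c2,u2):
    o1,d1=rays(c1,u1);o2,d2=rays(c2,u2);d1=d1[0];d2=d2[0]
    s=np.linalg.lstsq(np.c_[d1,-d2],o2-o1,rcond=None)[0]
    a=o1+s[0]*d1;b=o2+s[1]*d2
    return (a+b)/2,np.linalg.norm(a-b)
def proj(c,P):
    q=c['rotation']; r=R.from_quat([q[1],q[2],q[3],q[0]])
    p=r.inv().apply(np.atleast_2d(P)-np.array(c['origin'])); s=np.c_[p[:,0]/-p[:,2],-p[:,1]/-p[:,2]]
    s=s*(1+c['k1']*(s**2).sum(1,keepdims=True)); return np.c_[s[:,0]*c['fx']+c['cx'],s[:,1]*c['fy']+c['cy']]
def save(n,im,box=None,k=1):
    if box: im=im[box[1]:box[3],box[0]:box[2]]
    cv2.imwrite(f'pics/{n}.png',cv2.cvtColor(cv2.resize(im,None,fx=k,fy=k,interpolation=cv2.INTER_CUBIC),cv2.COLOR_RGB2BGR))
def load(n): return cv2.cvtColor(cv2.imread(f'pics/{n}.png'),cv2.COLOR_BGR2RGB)
E
python3 - <<'E'
from h import *
save('topA',load('top0'),(120,60,390,310),2.9)
save('scA',load('scene0'),(140,130,400,310),3)
t=arm.calibration('top')
for n,p in dict(vial=(233,210),bigamber=(158,247),dish=(320,209),bottle=(227,130),cup=(320,172),x=(233,175),marker=(367,172),rest=(278,184),cradle=(188,185),pen=(135,180),bd=(322,138)).items(): print(n,plane(t,p,5)[0].round())
E
```

```text
vial [437. 165.   5.]
bigamber [341. 362.   5.]
dish [438. -65.   5.]
bottle [659. 183.   5.]
cup [539. -69.   5.]
x [532. 166.   5.]
marker [ 538. -195.    5.]
rest [507.  45.   5.]
cradle [506. 287.   5.]
pen [521. 430.   5.]
bd [634. -77.   5.]
```

View pics/topA.png

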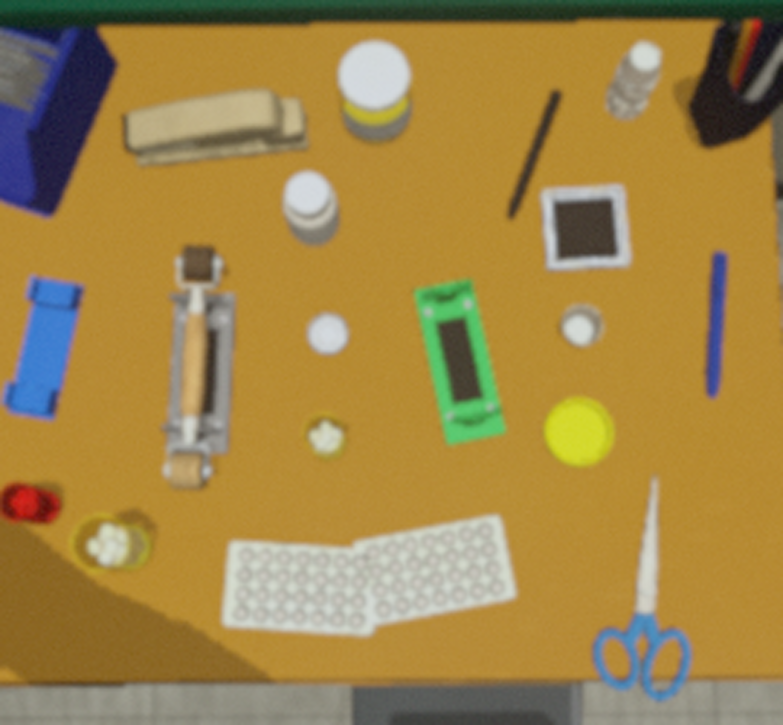

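View pics/scA.png

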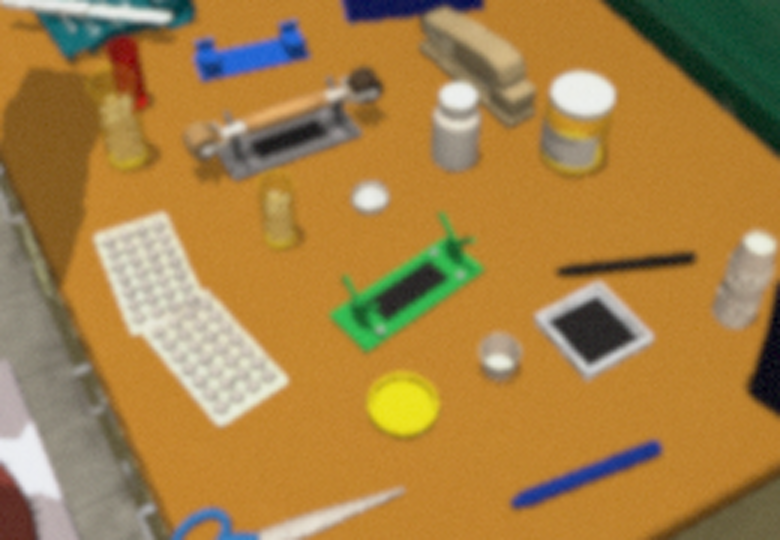

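```bash
cat > m.py <<'E'
from h import *
def blob(im,box,f,minA=5):
    x0,y0,x1,y1=box; hsv=cv2.cvtColor(im,cv2.COLOR_RGB2HSV)[y0:y1,x0:x1].astype(int)
    m=f(hsv[...,0],hsv[...,1],hsv[...,2]).astype(np.uint8)
    n,l,s,c=cv2.connectedComponentsWithStats(m,connectivity=8)
    i=1+np.argmax(s[1:,4]); pts=np.argwhere(l==i)[:,::-1]+[x0,y0]
    return pts
E
cat > m1.py <<'E'
from m import *
T=load('top0');S=load('scene0');t=arm.calibration('top');s=arm.calibration('scene')
def rep(n,c,pts,z):
    P=plane(c,pts,z)[:,:2]; (cx,cy),(w,h),a=cv2.minAreaRect(P.astype(np.float32)); 
    u,sv,v=np.linalg.svd(P-P.mean(0),full_matrices=False)
    ang=np.degrees(np.arctan2(v[0,1],v[0,0]))%180
    print(f"{n:10s} n={len(pts)} px{pts.mean(0).round(1)} cent{P.mean(0).round(1)} rect({cx:.1f},{cy:.1f}) {w:.0f}x{h:.0f} axis {ang:.1f}")
yel=lambda h,s,v:(h>25)&(h<35)&(s>180)&(v>150)
blue=lambda h,s,v:(h>100)&(h<130)&(s>120)
green=lambda h,s,v:(h>45)&(h<80)&(s>100)
white=lambda h,s,v:(s<60)&(v>150)
dark=lambda h,s,v:(v<90)
rep('vdish',t,blob(T,(300,190,340,225),yel),10)
rep('vdishS',s,blob(S,(255,245,295,285),yel),10)
rep('pen',t,blob(T,(115,145,155,210),blue),16)
rep('penS',s,blob(S,(195,130,250,165),blue),16)
rep('marker',t,blob(T,(355,140,380,205),blue),7)
rep('markerS',s,blob(S,(300,270,370,305),blue),7)
rep('rrest',t,blob(T,(255,145,305,220),green),6)
rep('rdark',t,blob(T,(262,162,295,210),dark),6)
rep('rdarkS',s,blob(S,(262,212,290,240),dark),6)
rep('bdish',t,blob(T,(300,115,345,160),dark),5)
rep('bdishS',s,blob(S,(315,220,365,260),dark),5)
rep('cap',t,blob(T,(215,115,240,134),white),88)
rep('handle',t,blob(T,(180,150,196,220),lambda h,s,v:(h>5)&(h<25)&(s>50)&(s<165)&(v>120)),50)
rep('cup',t,blob(T,(310,160,332,183),lambda h,s,v:(s<110)&(v>100)),20)
E
python3 m1.py
python3 - <<'E'
from h import *
save('topB',load('top0'),(170,115,250,240),6*.79)
save('scB',load('scene0'),(195,145,315,225),6.5)
E
```

```text
vdish      n=461 px[319.2 208.5] cent[439.  -62.4] rect(439.1,-61.8) 61x63 axis 129.6
vdishS     n=359 px[273.9 264.7] cent[437.2 -65.1] rect(438.0,-64.5) 57x57 axis 83.4
pen        n=681 px[135.  179.9] cent[518.9 426.9] rect(520.3,428.4) 45x124 axis 169.8
penS       n=297 px[223.  147.8] cent[516.9 418.7] rect(519.4,425.4) 62x122 axis 170.3
marker     n=120 px[366.6 170.6] cent[ 541.1 -193.6] rect(540.5,-193.3) 8x127 axis 173.9
markerS    n=173 px[335.7 287.6] cent[ 539.5 -194.7] rect(539.0,-194.6) 9x132 axis 173.6
rrest      n=799 px[278.1 184.9] cent[504.4  45. ] rect(506.7,45.2) 147x54 axis 11.6
rdark      n=229 px[278.  183.9] cent[506.7  45. ] rect(507.2,44.9) 73x23 axis 11.3
rdarkS     n=183 px[275.6 226.3] cent[506.7  44. ] rect(506.5,44.1) 73x25 axis 12.7
bdish      n=346 px[321.4 138.4] cent[632.5 -75.8] rect(632.5,-75.7) 51x52 axis 64.6
bdishS     n=305 px[337.3 239.6] cent[632.  -77.4] rect(631.7,-76.8) 52x53 axis 45.2
cap        n=230 px[226.  126.8] cent[639.7 178.7] rect(641.9,177.5) 44x37 axis 71.6
handle     n=290 px[186.1 185.4] cent[496.4 283.6] rect(496.4,283.7) 22x92 axis 177.9
cup        n=173 px[320.2 171.7] cent[536.2 -66.9] rect(535.3,-66.3) 37x38 axis 160.3
```

View pics/topB.png

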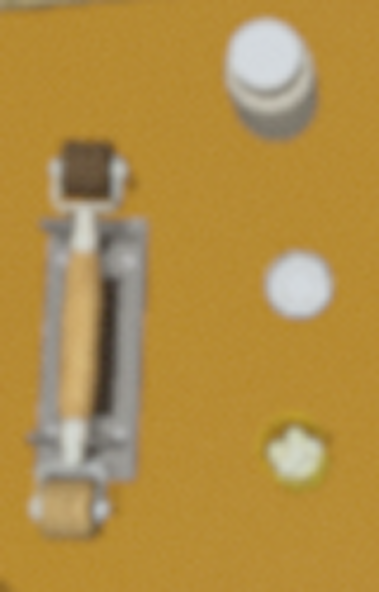

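View pics/scB.png

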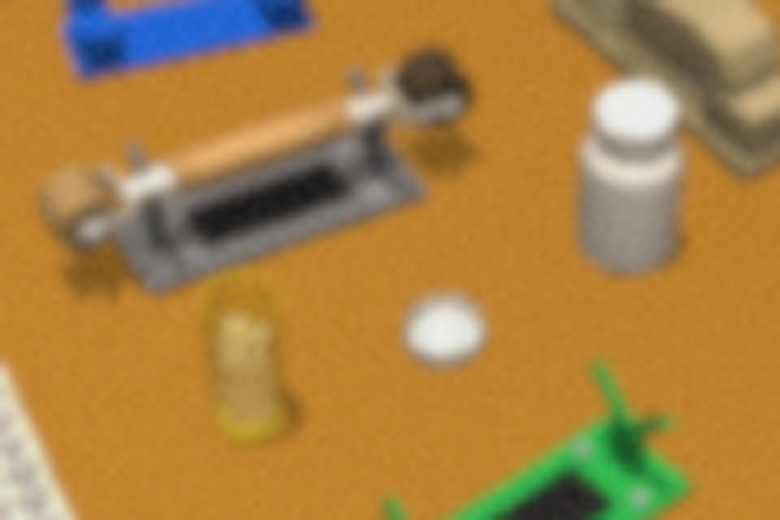

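```bash
python3 - <<'E'
from h import *
t=arm.calibration('top');s=arm.calibration('scene')
q=lambda p:(170+p[0]/4.74-.4,115+p[1]/4.74-.4)
r=lambda p:(195+p[0]/6.5-.4,145+p[1]/6.5-.4)
print('vial rim top',plane(t,q((297,450)),82)[0].round(1),'scene rim',plane(s,r((243,292)),82)[0].round(1),'scene base',plane(s,r((253,415)),3)[0].round(1), tri(t,q((297,450)),s,r((243,292))))
print('bottle top',plane(t,q((266,55)),88)[0].round(1),'scene',plane(s,r((637,112)),88)[0].round(1),tri(t,q((266,55)),s,r((637,112))))
# roller ends
for a,b in (((88,165),(66,510)),((86,230),(72,440))):
    print('roller ends',plane(t,q(a),50)[0].round(1),plane(t,q(b),50)[0].round(1))
a=plane(s,r((375,100)),48)[0];b=plane(s,r((148,182)),48)[0];print('necks scene',a.round(1),b.round(1),((a+b)/2).round(1))
print('cradle'); 
for p in ((45,222),(147,222),(135,478),(35,475)): print(plane(t,q(p),6)[0].round(1))
print(R.from_quat(np.roll(arm.get_state()['ee_rot'],-1)).as_matrix().round(3))
E
```

```text
vial rim top [428.7 162.6  82. ] scene rim [433.5 167.   82. ] scene base [432.  164.6   3. ] (array([429.54352946, 161.7187613 ,  88.28806387]), np.float64(3.3649037413270215))
bottle top [641.3 179.5  88. ] scene [640.9 176.4  88. ] (array([642.88602394, 179.71259954,  84.31509993]), np.float64(0.6013545503170089))
roller ends [592.  280.4  50. ] [401.5 288.   50. ]
roller ends [555.1 280.7  50. ] [439.1 285.7  50. ]
necks scene [559.2 282.7  48. ] [437.7 284.2  48. ] [498.4 283.4  48. ]
cradle
[570.9 312.1   6. ]
[570.4 253.7   6. ]
[423.4 257.9   6. ]
[425.5 313.9   6. ]
[[-0.001  0.449  0.893]
 [-0.001  0.893 -0.449]
 [-1.    -0.001 -0.   ]]
```

```bash
python3 -m crank '[{"hand":100,"translation":[43,-31,0],"turn":5},{"hand":100,"translation":[43,-31,-10],"turn":5},{"hand":100,"translation":[43,-31,-20],"turn":5},{"hand":100,"translation":[43,-31,-20],"turn":5},{"hand":100,"translation":[43,-31,-20],"turn":4}]' 40; python3 -m crank '[{"hand":100,"translation":[46,-30,-20],"turn":0},{"hand":100,"translation":[0,0,0],"turn":0},{"hand":100,"translation":[0,0,0],"turn":0}]'
cat > w.py <<'E'
import sys
from h import *
s=arm.get_state(); c=arm.calibration('wrist'); im=arm.grab_frame('wrist'); save(sys.argv[1],im,None,1.5)
import pickle; pickle.dump((s,c,im),open(sys.argv[1]+'.pkl','wb'))
m=R.from_quat(np.roll(s['ee_rot'],-1)).as_matrix()
print(s['time_s'],s['tool_pos'].round(1),'jaw',np.degrees(np.arctan2(m[1,1],m[0,1])).round(1),'down',m[:,0].round(3),s['gripper_width'].round(1))
E
python3 w.py w1
```

```text
time_s: 0.65
tool_pos: [431.3, 327.7, 241.0]
ee_rot: [0.707, 0.015, 0.707, -0.015]
wrist_force: [1.2, 0.9, 0.1]
gripper_width: 84.9
time_s: 0.95
tool_pos: [469.7, 302.4, 223.7]
ee_rot: [0.706, 0.017, 0.708, -0.018]
wrist_force: [-0.5, 0.5, 1.2]
gripper_width: 85.6Traceback (most recent call last):
  File "w.py", line 6, in <module>
    print(s['time_s'],s['tool_pos'].round(1),'jaw',np.degrees(np.arctan2(m[1,1],m[0,1])).round(1),'down',m[:,0].round(3),s['gripper_width'].round(1))
                                                                                                                         ^^^^^^^^^^^^^^^^^^^^^^^^
AttributeError: 'float' object has no attribute 'round'
```

View pics/w1.png

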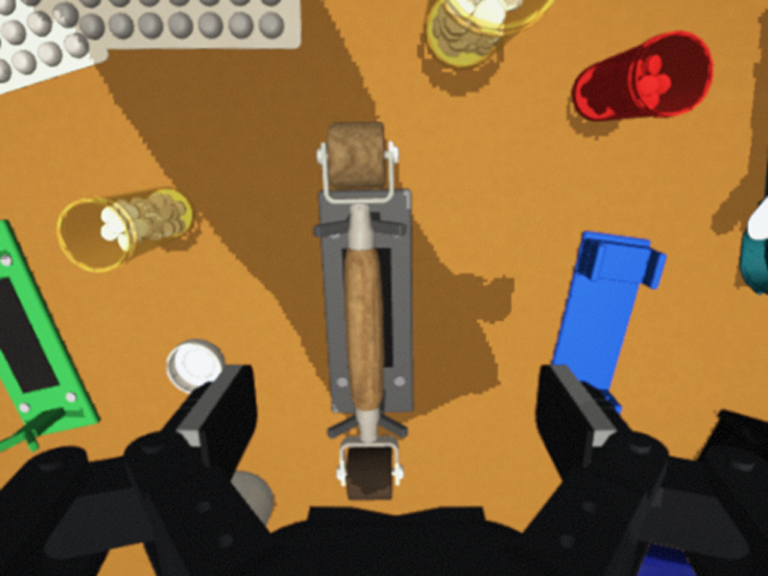

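```bash
sed -i "s/s\['gripper_width'\].round(1)/round(s['gripper_width'],1),s['wrist_force'].round(1)/" w.py; python3 - <<'E'
from h import *; import pickle
s,c,im=pickle.load(open('w1.pkl','rb'))
m=R.from_quat(np.roll(s['ee_rot'],-1)).as_matrix()
print(s['time_s'],s['tool_pos'].round(1),'jaw',np.degrees(np.arctan2(m[1,1],m[0,1])).round(1))
f=lambda p:(p[0]/1.5-.2,p[1]/1.5-.2)
P=lambda n,p,z:print(n,plane(c,f(p),z)[0].round(1))
P('h near',(362,247),45);P('h far',(369,409),45);P('wheel n',(356,155),45);P('wheel f',(370,472),45)
P('vial rim',(97,234),82);P('vial base',(168,212),3)
for p in ((586,237),(650,243),(618,240)): P('pen',p,16)
P('pen mid',(595,300),5)
P('lid',(195,366),10);P('bottle',(250,497),88)
E
```

```text
0.95 [469.7 302.4 223.7] jaw 87.2
h near [450.4 284.2  45. ]
h far [547.3 281.5  45. ]
wheel n [403.2 284.4  45. ]
wheel f [591.5 279.1  45. ]
vial rim [430.4 166.4  82. ]
vial base [431.  163.1   3. ]
pen [456.7 414.4  16. ]
pen [462.1 453.6  16. ]
pen [459.4 433.9  16. ]
pen mid [500.2 427.1   5. ]
lid [531.4 165.9  10. ]
bottle [571.5 219.6  88. ]
```

```bash
python3 -m crank '[{"hand":100,"translation":[15,-10,-15],"turn":1},{"hand":100,"translation":[14,-10,-20],"turn":0},{"hand":100,"translation":[0,0,-25],"turn":0},{"hand":100,"translation":[0,0,0],"turn":0}]'
```

```text
time_s: 1.4
tool_pos: [496.1, 283.5, 162.4]
ee_rot: [0.706, 0.009, 0.709, -0.011]
wrist_force: [-0.9, 0.6, -0.2]
gripper_width: 85.5
```

```bash
python3 -m crank '[{"hand":100,"translation":[2,-1,-22],"turn":0},{"hand":100,"translation":[0,0,-22],"turn":0},{"hand":100,"translation":[0,0,-20],"turn":0},{"hand":100,"translation":[0,0,0],"turn":0},{"hand":20,"translation":[0,0,0],"turn":0}]' 50;python3 -m crank '[{"hand":10,"translation":[0,0,0],"turn":0},{"hand":10,"translation":[0,0,0],"turn":0},{"hand":10,"translation":[0,0,0],"turn":0},{"hand":10,"translation":[0,0,0],"turn":0}]'
```

```text
time_s: 1.9
tool_pos: [500.2, 283.3, 101.9]
ee_rot: [0.707, 0.01, 0.707, -0.01]
wrist_force: [-0.3, 0.2, 1.0]
gripper_width: 72.9
time_s: 2.3
tool_pos: [500.9, 283.0, 101.4]
ee_rot: [0.707, 0.011, 0.707, -0.01]
wrist_force: [-0.3, 2.4, 4.9]
gripper_width: 19.7
```

```bash
python3 -m crank '[{"hand":0,"translation":[0,0,20],"turn":0},{"hand":0,"translation":[0,0,30],"turn":0},{"hand":0,"translation":[0,0,35],"turn":0},{"hand":0,"translation":[0,0,35],"turn":0},{"hand":0,"translation":[0,0,0],"turn":0}]';python3 -m crank '[{"hand":0,"translation":[1,-30,0],"turn":2},{"hand":0,"translation":[1,-40,0],"turn":3},{"hand":0,"translation":[2,-40,0],"turn":3},{"hand":0,"translation":[2,-40,0],"turn":3},{"hand":0,"translation":[1,-40,0],"turn":2}]'; python3 -m crank '[{"hand":0,"translation":[1,-30,0],"turn":0},{"hand":0,"translation":[0,-12,0],"turn":0},{"hand":0,"translation":[0,0,0],"turn":0},{"hand":0,"translation":[0,0,0],"turn":0}]'; python3 w.py w2
```

```text
time_s: 2.8
tool_pos: [502.5, 283.1, 225.2]
ee_rot: [0.709, 0.011, 0.705, -0.01]
wrist_force: [1.0, 0.9, -1.3]
gripper_width: 19.4
time_s: 3.3
tool_pos: [506.9, 90.8, 219.9]
ee_rot: [0.703, -0.07, 0.704, 0.07]
wrist_force: [0.6, 0.2, -1.0]
gripper_width: 19.3
time_s: 3.7
tool_pos: [508.2, 50.9, 220.2]
ee_rot: [0.703, -0.069, 0.704, 0.07]
wrist_force: [-0.3, 0.2, -0.7]
gripper_width: 19.3
3.7 [508.2  50.9 220.2] jaw 101.3 down [-0.001  0.    -1.   ] 19.3 [-0.3  0.2 -0.7]
```

View pics/w2.png

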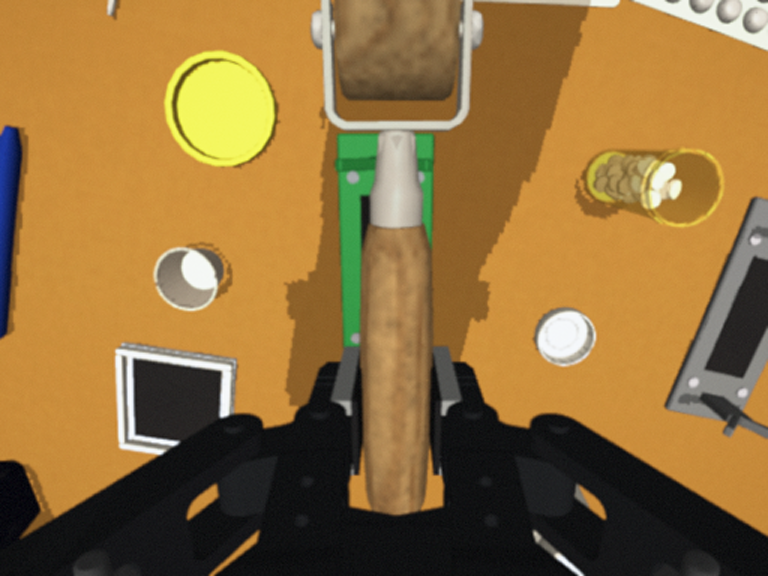

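```bash
python3 - <<'E'
from h import *; import pickle
s,c,im=pickle.load(open('w2.pkl','rb'))
f=lambda p:(p[0]/1.5-.2,p[1]/1.5-.2)
P=lambda n,p,z:print(n,plane(c,f(p),z)[0].round(1))
P('h near',(397,228),164);P('h far',(395,514),164);P('neck tip',(397,133),164)
P('rest plate near L',(337,136),6);P('near R',(433,136),6)
P('V near L',(337,160),56);P('V near R',(433,160),56)
P('plate L low',(343,345),6);P('screw',(352,178),6);P('screw',(419,178),6);P('screw',(355,339),6)
P('slot near L',(361,196),6)
P('vdish',(220,108),12);P('bdish mat',(178,403),5);P('cup base',(202,270),1);P('cup rim',(187,277),28)
P('vial rim',(682,188),82);P('vial base',(607,177),3)
E
```

```text
h near [460.   40.2 164. ]
h far [551.5  57.9 164. ]
neck tip [436.2  35.5 164. ]
rest plate near L [441.   2.   6.]
near R [430.4  55.6   6. ]
V near L [451.5   9.8  56. ]
V near R [442.6  54.5  56. ]
plate L low [567.3  26.7   6. ]
screw [462.6  14.5   6. ]
screw [455.   52.7   6. ]
screw [561.6  33.6   6. ]
slot near L [471.8  21.5   6. ]
vdish [438.4 -63.5  12. ]
bdish mat [632.4 -76.6   5. ]
cup base [536.8 -69.    1. ]
cup rim [533.6 -67.5  28. ]
vial rim [431.5 161.7  82. ]
vial base [432.1 162.1   3. ]
```

```bash
python3 -m crank '[{"hand":0,"translation":[1,-5,-25],"turn":0},{"hand":0,"translation":[0,0,-30],"turn":0},{"hand":0,"translation":[0,0,-25],"turn":0},{"hand":0,"translation":[0,0,-15],"turn":0},{"hand":0,"translation":[0,0,0],"turn":0}]';python3 -m crank '[{"hand":0,"translation":[0,0,-10],"turn":0},{"hand":0,"translation":[0,0,-6],"turn":0},{"hand":0,"translation":[0,0,-4],"turn":0},{"hand":0,"translation":[0,0,0],"turn":0}]'
```

```text
time_s: 4.25
tool_pos: [507.9, 46.7, 123.6]
ee_rot: [0.702, -0.07, 0.705, 0.071]
wrist_force: [-0.0, -0.4, -1.3]
gripper_width: 19.4
time_s: 4.65
tool_pos: [509.3, 45.4, 105.4]
ee_rot: [0.704, -0.07, 0.704, 0.07]
wrist_force: [-0.1, 0.5, -1.7]
gripper_width: 19.2
```

```bash
python3 -m crank '[{"hand":0,"translation":[0,0,-2],"turn":0},{"hand":0,"translation":[0,0,-2],"turn":0},{"hand":0,"translation":[0,0,0],"turn":0}]'; 
```

```text
time_s: 4.95
tool_pos: [509.7, 45.2, 101.8]
ee_rot: [0.704, -0.07, 0.703, 0.069]
wrist_force: [1.2, 0.2, -0.9]
gripper_width: 19.3
```

```bash
python3 -m crank '[{"hand":30,"translation":[0,0,0],"turn":0},{"hand":45,"translation":[0,0,0],"turn":0},{"hand":60,"translation":[0,0,0],"turn":0},{"hand":60,"translation":[0,0,0],"turn":0},{"hand":60,"translation":[0,0,0],"turn":0}]';python3 -m crank '[{"hand":60,"translation":[0,0,30],"turn":0},{"hand":60,"translation":[0,0,40],"turn":0},{"hand":60,"translation":[0,0,30],"turn":0},{"hand":60,"translation":[0,0,0],"turn":0},{"hand":60,"translation":[0,0,0],"turn":0}]'; python3 w.py w3
```

```text
time_s: 5.45
tool_pos: [509.4, 45.4, 101.6]
ee_rot: [0.704, -0.07, 0.704, 0.07]
wrist_force: [-0.3, -0.8, 0.4]
gripper_width: 51.8
time_s: 5.95
tool_pos: [509.7, 45.3, 201.9]
ee_rot: [0.704, -0.07, 0.703, 0.07]
wrist_force: [-0.7, -0.2, -0.6]
gripper_width: 51.2
5.95 [509.7  45.3 201.9] jaw 101.3 down [ 0.001 -0.    -1.   ] 51.2 [-0.7 -0.2 -0.6]
```

View pics/w3.png

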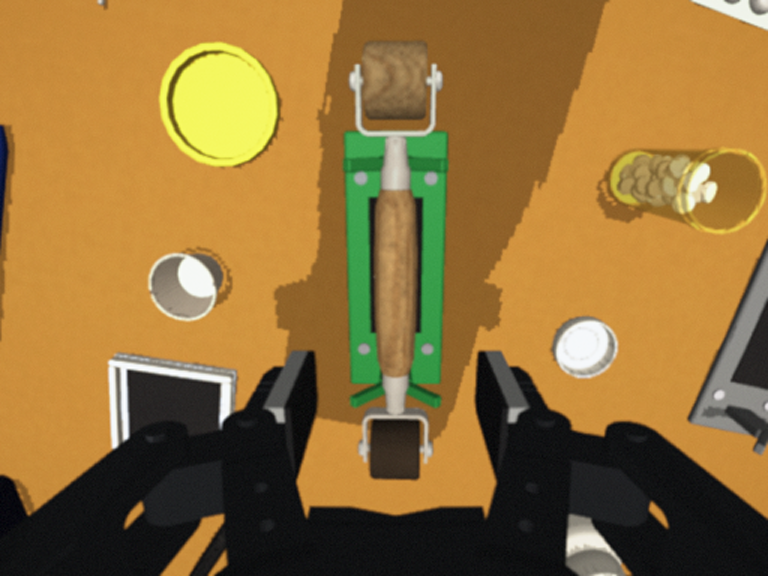

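```bash
python3 -m crank '[{"hand":100,"translation":[-20,30,0],"turn":-2},{"hand":100,"translation":[-25,40,0],"turn":-3},{"hand":100,"translation":[-23,38,0],"turn":-3},{"hand":100,"translation":[-10,10,0],"turn":-2},{"hand":100,"translation":[0,0,0],"turn":0}]' 20;python3 w.py w4;  python3 - <<'E'
from h import *; import pickle
s,c,im=pickle.load(open('w3.pkl','rb'))
f=lambda p:(p[0]/1.5-.2,p[1]/1.5-.2)
P=lambda n,p,z:print(n,plane(c,f(p),z)[0].round(1))
P('necks',(397,165),45);P('necks',(395,398),45);P('handle',(396,191),45);P('handle',(395,376),45)
P('vdish',(219,105),12)
P('vial rim',(721,190),82);P('vial base',(632,178),3)
P('bdish outer L',(115,357),12);P('bdish out R',(237,372),12)
E
```

```text
time_s: 6.5
tool_pos: [429.1, 164.6, 200.2]
ee_rot: [0.706, -0.009, 0.708, 0.009]
wrist_force: [0.1, 0.2, -0.1]
gripper_width: 85.6
6.5 [429.1 164.6 200.2] jaw 91.4 down [-0.003 -0.    -1.   ] 85.6 [ 0.1  0.2 -0.1]
necks [449.7  32.4  45. ]
necks [567.9  55.   45. ]
handle [461.5  34.3  45. ]
handle [555.2  52.5  45. ]
vdish [438.9 -63.3  12. ]
vial rim [431.1 161.1  82. ]
vial base [431.9 162.4   3. ]
bdish outer L [ 593.8 -112.6   12. ]
bdish out R [588.3 -38.   12. ]
```

View pics/w4.png

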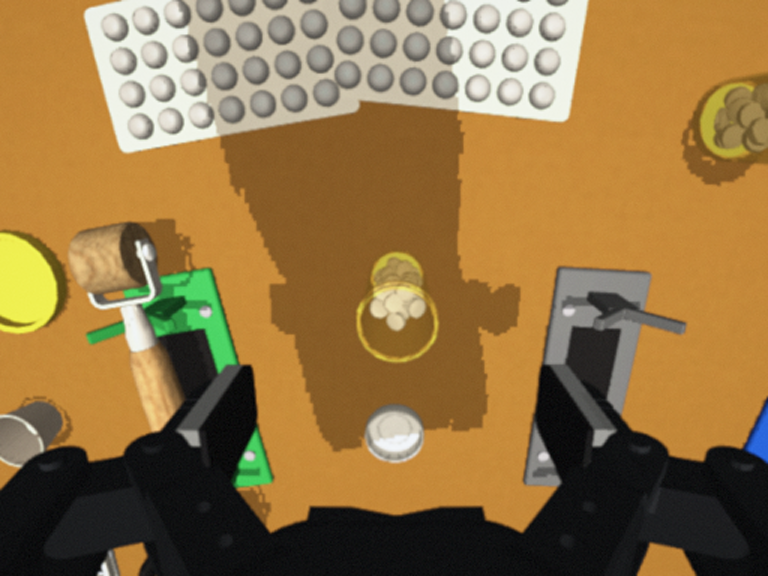

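```bash
 python3 - <<'E'
from h import *; import pickle
s,c,im=pickle.load(open('w4.pkl','rb'))
f=lambda p:(p[0]/1.5-.2,p[1]/1.5-.2)
P=lambda n,p,z:print(n,plane(c,f(p),z)[0].round(1))
P('vial rim',(397,322),82);P('vial rim L',(357,322),82);P('vial base',(397,275),3)
E
python3 -m crank '[{"hand":100,"translation":[2,-1,-20],"turn":0},{"hand":100,"translation":[0,0,-25],"turn":0},{"hand":100,"translation":[0,0,-25],"turn":0},{"hand":100,"translation":[0,0,-20],"turn":0},{"hand":100,"translation":[0,0,0],"turn":0}]'
```

```text
vial rim [429.8 163.8  82. ]
vial rim L [430.2 147.   82. ]
vial base [430.7 163.9   3. ]
time_s: 7.05
tool_pos: [432.2, 161.0, 109.0]
ee_rot: [0.705, -0.008, 0.709, 0.007]
wrist_force: [0.4, -0.6, -0.6]
gripper_width: 85.4
```

```bash
python3 -m crank '[{"hand":100,"translation":[-1,2,-6],"turn":0},{"hand":80,"translation":[0,0,0],"turn":0},{"hand":65,"translation":[0,0,0],"turn":0},{"hand":50,"translation":[0,0,0],"turn":0},{"hand":45,"translation":[0,0,0],"turn":0}]' 20;python3 -m crank '[{"hand":40,"translation":[0,0,0],"turn":0},{"hand":35,"translation":[0,0,0],"turn":0},{"hand":30,"translation":[0,0,0],"turn":0},{"hand":25,"translation":[0,0,0],"turn":0},{"hand":20,"translation":[0,0,0],"turn":0}]';python3 -m crank '[{"hand":20,"translation":[0,0,0],"turn":0},{"hand":20,"translation":[0,0,0],"turn":0}]'; python3 w.py w5
```

```text
time_s: 7.55
tool_pos: [432.7, 164.4, 106.1]
ee_rot: [0.707, -0.008, 0.707, 0.008]
wrist_force: [-0.1, 0.1, 0.3]
gripper_width: 38.7
time_s: 8.05
tool_pos: [432.8, 164.5, 106.0]
ee_rot: [0.707, -0.008, 0.707, 0.008]
wrist_force: [-0.2, 0.4, 6.5]
gripper_width: 33.8
time_s: 8.25
tool_pos: [432.8, 164.5, 106.1]
ee_rot: [0.707, -0.008, 0.707, 0.008]
wrist_force: [-0.5, 0.4, 6.6]
gripper_width: 33.9
8.25 [432.8 164.5 106.1] jaw 91.3 down [ 0.001  0.    -1.   ] 33.9 [-0.5  0.4  6.6]
```

View pics/w5.png

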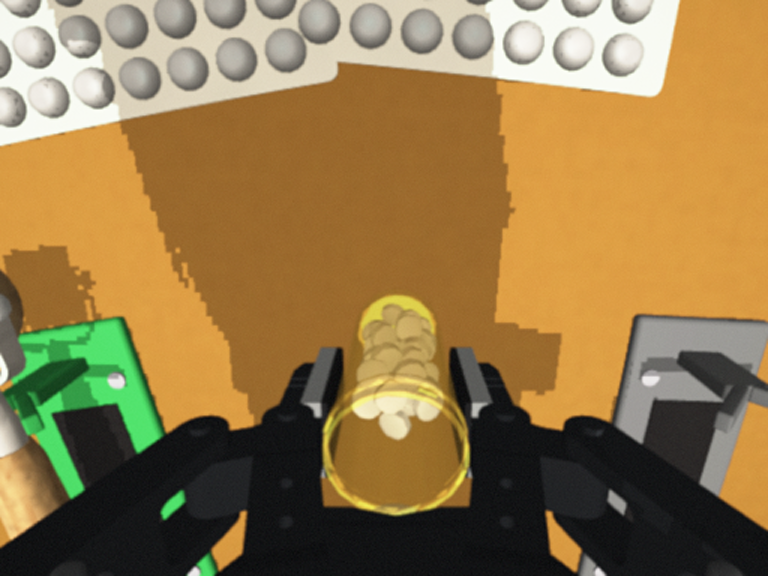

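```bash
python3 -m crank '[{"hand":0,"translation":[0,0,10],"turn":0},{"hand":0,"translation":[0,0,20],"turn":0},{"hand":0,"translation":[0,0,30],"turn":0},{"hand":0,"translation":[0,0,30],"turn":0},{"hand":0,"translation":[0,0,10],"turn":0}]' 25;python3 -m crank '[{"hand":0,"translation":[0,-10,0],"turn":0},{"hand":0,"translation":[1,-20,0],"turn":0},{"hand":0,"translation":[1,-30,0],"turn":0},{"hand":0,"translation":[2,-36,0],"turn":0},{"hand":0,"translation":[2,-36,0],"turn":0}]';python3 -m crank '[{"hand":0,"translation":[1,-36,0],"turn":0},{"hand":0,"translation":[1,-30,0],"turn":0},{"hand":0,"translation":[0,-20,0],"turn":0},{"hand":0,"translation":[0,-10,0],"turn":0},{"hand":0,"translation":[0,0,0],"turn":0}]'; python3 w.py w6
```

```text
time_s: 8.8
tool_pos: [433.5, 164.6, 208.6]
ee_rot: [0.708, -0.008, 0.706, 0.008]
wrist_force: [1.3, -0.0, -0.6]
gripper_width: 34.2
time_s: 9.3
tool_pos: [437.2, 30.8, 204.2]
ee_rot: [0.706, -0.008, 0.708, 0.008]
wrist_force: [0.6, -1.1, -0.2]
gripper_width: 33.8
time_s: 9.8
tool_pos: [439.7, -64.5, 204.7]
ee_rot: [0.707, -0.007, 0.708, 0.008]
wrist_force: [1.0, -1.0, -0.8]
gripper_width: 34.1
9.8 [439.7 -64.5 204.7] jaw 91.2 down [-0.002  0.    -1.   ] 34.1 [ 1.  -1.  -0.8]
```

View pics/w6.png

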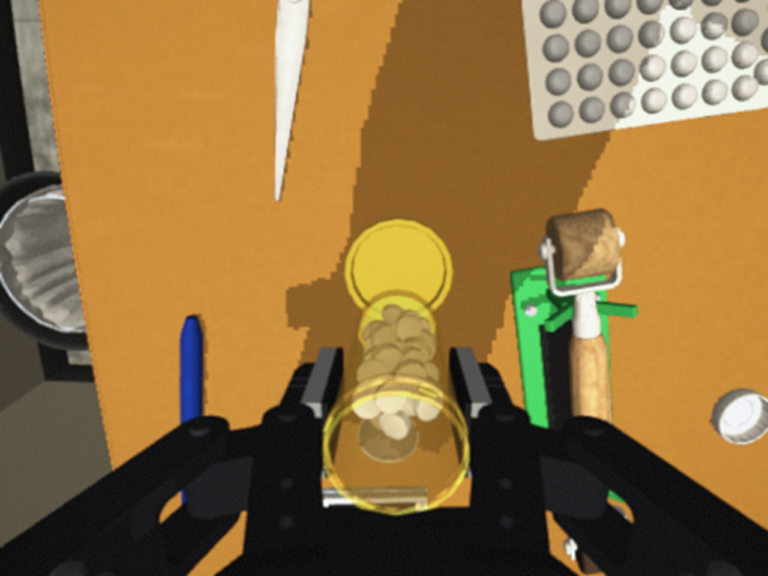

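```bash
python3 -m crank '[{"hand":0,"translation":[1,1,-20],"turn":0},{"hand":0,"translation":[0,0,-25],"turn":0},{"hand":0,"translation":[0,0,-20],"turn":0},{"hand":0,"translation":[0,0,-15],"turn":0},{"hand":0,"translation":[0,0,0],"turn":0}]';python3 -m crank '[{"hand":0,"translation":[0,0,-8],"turn":0},{"hand":0,"translation":[0,0,-4],"turn":0},{"hand":0,"translation":[0,0,0],"turn":0}]'; python3 w.py w7
```

```text
time_s: 10.35
tool_pos: [439.9, -61.1, 123.8]
ee_rot: [0.706, -0.008, 0.708, 0.009]
wrist_force: [0.2, 0.6, -0.3]
gripper_width: 34.2
time_s: 10.65
tool_pos: [441.4, -62.4, 113.5]
ee_rot: [0.707, -0.008, 0.707, 0.008]
wrist_force: [-0.0, -0.8, -0.2]
gripper_width: 34.1
10.65 [441.4 -62.4 113.5] jaw 91.3 down [-0.  0. -1.] 34.1 [-0.  -0.8 -0.2]
```

View pics/w7.png

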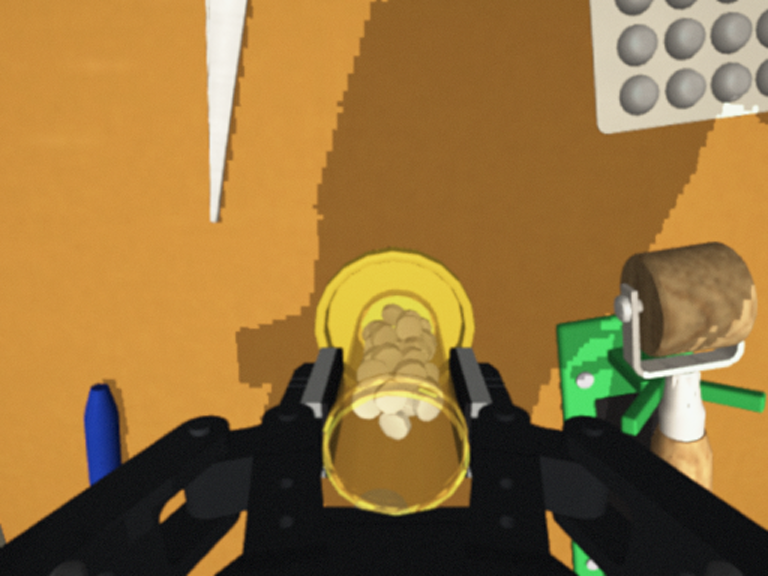

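```bash
python3 -m crank '[{"hand":0,"translation":[0,0,-2],"turn":0},{"hand":0,"translation":[0,0,-1],"turn":0},{"hand":0,"translation":[0,0,0],"turn":0},{"hand":0,"translation":[0,0,0],"turn":0}]'; python3 -m crank '[{"hand":45,"translation":[0,0,0],"turn":0},{"hand":50,"translation":[0,0,0],"turn":0},{"hand":60,"translation":[0,0,0],"turn":0},{"hand":80,"translation":[0,0,0],"turn":0},{"hand":80,"translation":[0,0,0],"turn":0}]';
```

```text
time_s: 11.1
tool_pos: [441.4, -62.7, 110.7]
ee_rot: [0.707, -0.008, 0.707, 0.008]
wrist_force: [-1.3, 0.3, -0.2]
gripper_width: 34.1
time_s: 11.6
tool_pos: [441.4, -62.6, 110.6]
ee_rot: [0.707, -0.008, 0.707, 0.008]
wrist_force: [0.2, 0.1, -1.0]
gripper_width: 68.3
```

Raise, clear the vial, and look.

```bash
python3 -m crank '[{"hand":100,"translation":[0,0,0],"turn":0},{"hand":100,"translation":[0,0,20],"turn":0},{"hand":100,"translation":[0,0,40],"turn":0},{"hand":100,"translation":[0,0,35],"turn":0},{"hand":100,"translation":[0,0,0],"turn":0}]';python3 w.py w8
```

```text
time_s: 12.1
tool_pos: [443.6, -63.3, 209.5]
ee_rot: [0.709, -0.009, 0.705, 0.007]
wrist_force: [0.6, 0.4, -1.2]
gripper_width: 85.2
12.1 [443.6 -63.3 209.5] jaw 91.3 down [ 0.007 -0.002 -1.   ] 85.2 [ 0.6  0.4 -1.2]
```

View pics/w8.png

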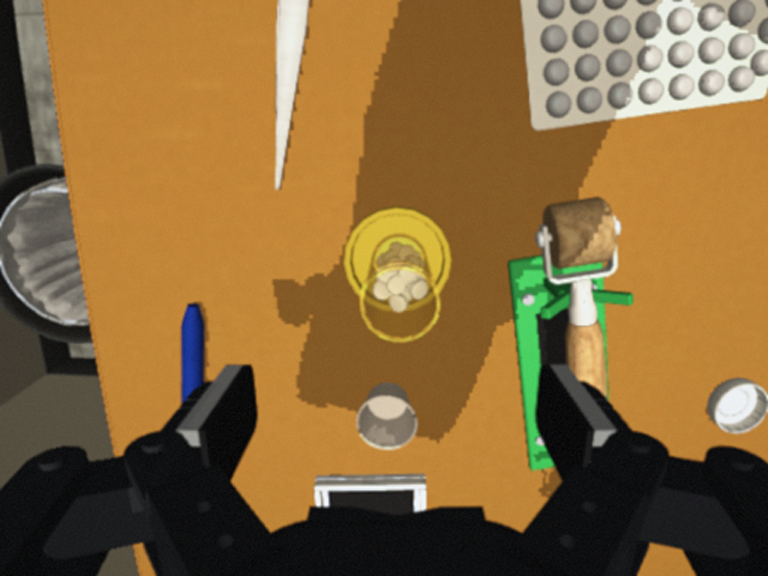

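```bash
python3 -m crank '[{"hand":100,"translation":[20,24,0],"turn":0},{"hand":100,"translation":[28,34,0],"turn":0},{"hand":100,"translation":[28,34,0],"turn":0},{"hand":100,"translation":[28,34,0],"turn":0},{"hand":100,"translation":[28,34,0],"turn":0}]' 40;python3 -m crank '[{"hand":100,"translation":[28,34,0],"turn":0},{"hand":100,"translation":[22,28,0],"turn":0},{"hand":100,"translation":[15,18,0],"turn":0},{"hand":100,"translation":[0,0,0],"turn":0},{"hand":100,"translation":[0,0,0],"turn":0}]';python3 w.py w9
```

```text
time_s: 12.65
tool_pos: [573.7, 98.9, 204.2]
ee_rot: [0.706, -0.008, 0.708, 0.008]
wrist_force: [0.3, -0.7, 0.3]
gripper_width: 85.5
time_s: 13.15
tool_pos: [637.6, 177.3, 203.9]
ee_rot: [0.706, -0.009, 0.708, 0.008]
wrist_force: [1.2, 0.6, -0.0]
gripper_width: 85.4
13.15 [637.6 177.3 203.9] jaw 91.4 down [-0.003 -0.001 -1.   ] 85.4 [ 1.2  0.6 -0. ]
```

View pics/w9.png

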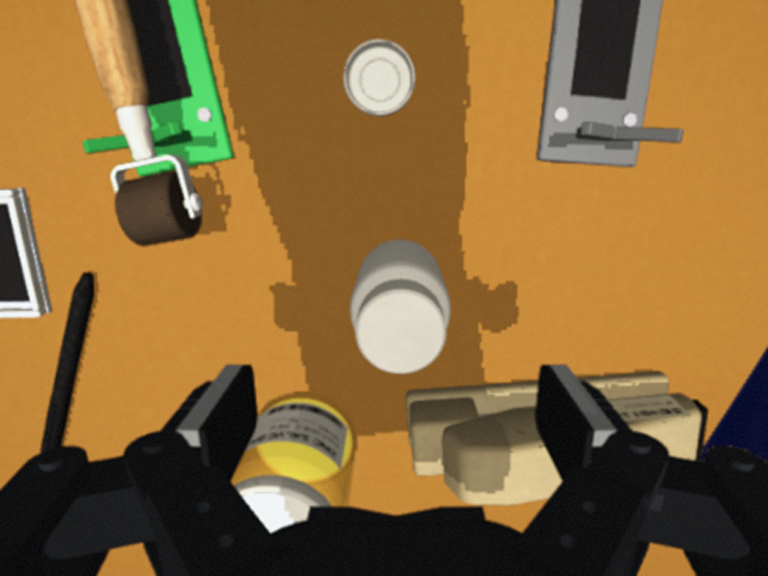

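```bash
 python3 - <<'E'
from h import *; import pickle
s,c,im=pickle.load(open('w9.pkl','rb'))
f=lambda p:(p[0]/1.5-.2,p[1]/1.5-.2)
P=lambda n,p,z:print(n,plane(c,f(p),z)[0].round(1))
P('cap',(401,329),88);P('cap L',(356,329),88);P('base near edge',(400,242),0)
P('jar base near',(300,397),20);P('jar cap top near',(280,478),90);P('stapler near',(437,385),30);P('stapler edge L',(405,392),30)
E
```

```text
cap [640.6 178.3  88. ]
cap L [641.  159.6  88. ]
base near edge [621.3 178.    0. ]
jar base near [712.3 120.6  20. ]
jar cap top near [714.7 124.6  90. ]
stapler near [697.  200.7  30. ]
stapler edge L [701.8 182.7  30. ]
```

```bash
python3 -m crank '[{"hand":100,"translation":[3,1,-20],"turn":0},{"hand":100,"translation":[0,0,-25],"turn":0},{"hand":100,"translation":[0,0,-25],"turn":0},{"hand":100,"translation":[0,0,-18],"turn":0},{"hand":100,"translation":[0,0,0],"turn":0}]';python3 -m crank '[{"hand":100,"translation":[0,0,-10],"turn":0},{"hand":100,"translation":[0,0,0],"turn":0}]'
```

```text
time_s: 13.7
tool_pos: [639.0, 176.9, 114.9]
ee_rot: [0.705, -0.008, 0.709, 0.007]
wrist_force: [0.1, -0.9, -0.8]
gripper_width: 85.6
time_s: 13.9
tool_pos: [641.2, 177.9, 107.4]
ee_rot: [0.707, -0.008, 0.707, 0.008]
wrist_force: [-0.5, -0.2, -0.1]
gripper_width: 85.2
```

```bash
python3 -m crank '[{"hand":90,"translation":[0,0,-5],"turn":0},{"hand":75,"translation":[0,0,0],"turn":0},{"hand":65,"translation":[0,0,0],"turn":0},{"hand":55,"translation":[0,0,0],"turn":0},{"hand":45,"translation":[0,0,0],"turn":0}]' 30;python3 -m crank '[{"hand":40,"translation":[0,0,0],"turn":0},{"hand":40,"translation":[0,0,0],"turn":0},{"hand":40,"translation":[0,0,0],"turn":0}]';python3 w.py w10
```

```text
time_s: 14.4
tool_pos: [642.1, 178.6, 103.5]
ee_rot: [0.708, -0.008, 0.706, 0.008]
wrist_force: [1.7, 3.2, 2.7]
gripper_width: 48.6
time_s: 14.7
tool_pos: [641.9, 178.6, 103.7]
ee_rot: [0.708, -0.008, 0.707, 0.008]
wrist_force: [-1.7, 0.7, 7.5]
gripper_width: 46.5
14.7 [641.9 178.6 103.7] jaw 91.3 down [ 0.001  0.    -1.   ] 46.5 [-1.7  0.7  7.5]
```

View pics/w10.png

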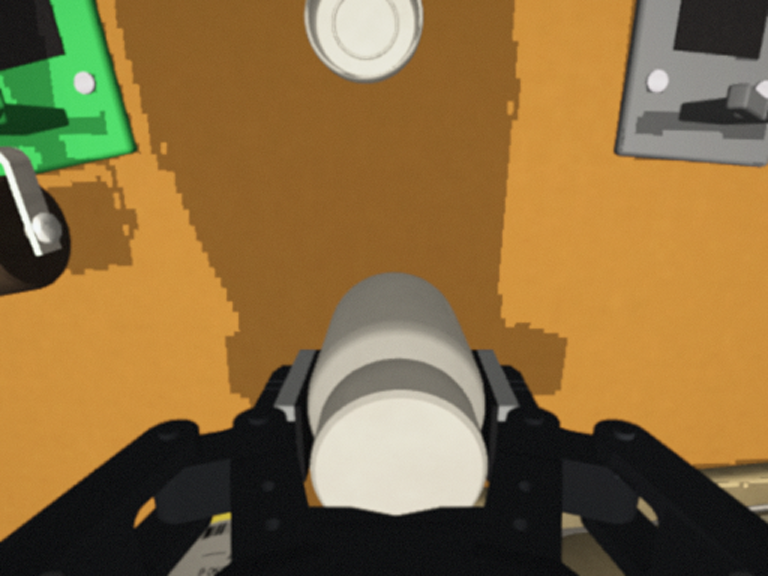

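```bash
python3 -m crank '[{"hand":20,"translation":[0,0,10],"turn":0},{"hand":20,"translation":[0,0,25],"turn":0},{"hand":20,"translation":[0,0,30],"turn":0},{"hand":20,"translation":[0,0,25],"turn":0},{"hand":20,"translation":[0,0,0],"turn":0}]' 40;python3 -m crank '[{"hand":20,"translation":[0,-20,0],"turn":0},{"hand":20,"translation":[-1,-30,0],"turn":0},{"hand":20,"translation":[-2,-35,0],"turn":0},{"hand":20,"translation":[-2,-35,0],"turn":0},{"hand":20,"translation":[-2,-35,0],"turn":0}]';python3 -m crank '[{"hand":20,"translation":[-2,-35,0],"turn":0},{"hand":20,"translation":[-1,-30,0],"turn":0},{"hand":20,"translation":[0,-22,0],"turn":0},{"hand":20,"translation":[0,-13,0],"turn":0},{"hand":20,"translation":[0,0,0],"turn":0}]'; python3 w.py w11
```

```text
time_s: 15.25
tool_pos: [643.2, 178.6, 196.9]
ee_rot: [0.709, -0.008, 0.705, 0.008]
wrist_force: [0.8, -0.9, -0.0]
gripper_width: 46.1
time_s: 15.75
tool_pos: [633.7, 22.1, 191.9]
ee_rot: [0.707, -0.008, 0.707, 0.008]
wrist_force: [0.3, -0.3, -0.5]
gripper_width: 46.3
time_s: 16.25
tool_pos: [631.1, -78.0, 192.1]
ee_rot: [0.707, -0.007, 0.707, 0.007]
wrist_force: [-0.2, 0.8, -0.9]
gripper_width: 46.1
16.25 [631.1 -78.  192.1] jaw 91.2 down [-0.001 -0.    -1.   ] 46.1 [-0.2  0.8 -0.9]
```

View pics/w11.png

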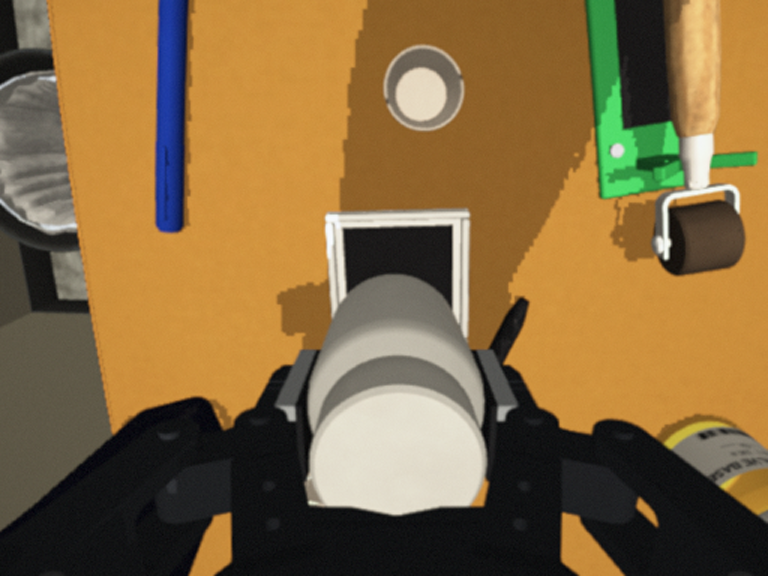

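```bash
python3 -m crank '[{"hand":20,"translation":[1,1,-20],"turn":0},{"hand":20,"translation":[0,0,-25],"turn":0},{"hand":20,"translation":[0,0,-17],"turn":0},{"hand":20,"translation":[0,0,-10],"turn":0},{"hand":20,"translation":[0,0,0],"turn":0}]';python3 -m crank '[{"hand":20,"translation":[0,0,-4],"turn":0},{"hand":20,"translation":[0,0,-3],"turn":0},{"hand":20,"translation":[0,0,-2],"turn":0},{"hand":20,"translation":[0,0,0],"turn":0}]';python3 w.py w12
```

```text
time_s: 16.8
tool_pos: [631.6, -74.3, 119.2]
ee_rot: [0.706, -0.008, 0.708, 0.009]
wrist_force: [-0.6, 0.4, -0.7]
gripper_width: 46.0
time_s: 17.2
tool_pos: [632.5, -75.7, 111.7]
ee_rot: [0.707, -0.008, 0.707, 0.008]
wrist_force: [-0.5, -0.8, -0.3]
gripper_width: 46.3
17.2 [632.5 -75.7 111.7] jaw 91.3 down [ 0. -0. -1.] 46.3 [-0.5 -0.8 -0.3]
```

View pics/w12.png

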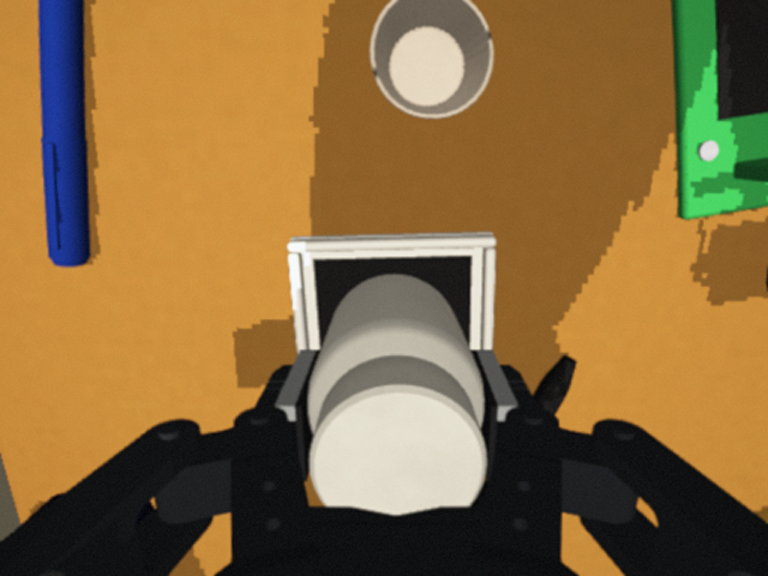

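```bash
python3 -m crank '[{"hand":20,"translation":[-1,0,-1],"turn":0},{"hand":20,"translation":[0,0,-1],"turn":0},{"hand":20,"translation":[0,0,-1],"turn":0},{"hand":20,"translation":[0,0,0],"turn":0}]'; python3 -m crank '[{"hand":60,"translation":[0,0,0],"turn":0},{"hand":70,"translation":[0,0,0],"turn":0},{"hand":85,"translation":[0,0,0],"turn":0},{"hand":100,"translation":[0,0,0],"turn":0},{"hand":100,"translation":[0,0,0],"turn":0}]';python3 -m crank '[{"hand":100,"translation":[0,0,20],"turn":0},{"hand":100,"translation":[0,0,35],"turn":0},{"hand":100,"translation":[0,0,35],"turn":0},{"hand":100,"translation":[0,0,0],"turn":0}]'; python3 w.py w13
```

```text
time_s: 17.65
tool_pos: [631.3, -75.6, 108.4]
ee_rot: [0.707, -0.008, 0.707, 0.008]
wrist_force: [0.2, 0.2, -0.6]
gripper_width: 46.0
time_s: 18.15
tool_pos: [631.4, -75.6, 108.6]
ee_rot: [0.707, -0.008, 0.707, 0.008]
wrist_force: [0.1, -0.1, -0.3]
gripper_width: 85.5
time_s: 18.55
tool_pos: [633.9, -76.2, 203.7]
ee_rot: [0.71, -0.009, 0.704, 0.007]
wrist_force: [1.1, -0.1, 0.1]
gripper_width: 85.3
18.55 [633.9 -76.2 203.7] jaw 91.3 down [ 0.008 -0.002 -1.   ] 85.3 [ 1.1 -0.1  0.1]
```

View pics/w13.png

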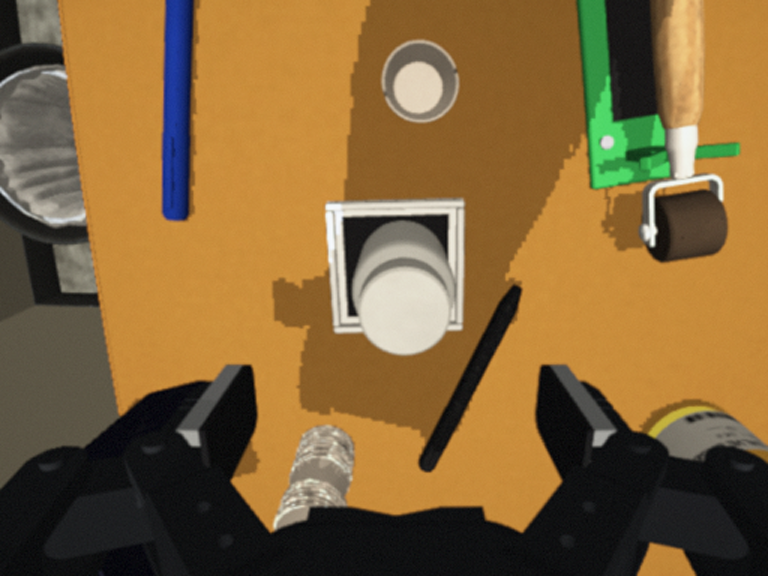

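```bash
python3 -m crank '[{"hand":100,"translation":[-20,-25,0],"turn":-2},{"hand":100,"translation":[-28,-36,0],"turn":-2},{"hand":100,"translation":[-28,-36,0],"turn":-2},{"hand":100,"translation":[-16,-20,0],"turn":-1},{"hand":100,"translation":[0,0,0],"turn":0}]' 40;python3 -m crank '[{"hand":100,"translation":[0,0,0],"turn":0}]';python3 w.py w14
```

```text
time_s: 19.1
tool_pos: [537.0, -194.7, 197.6]
ee_rot: [0.705, 0.037, 0.707, -0.036]
wrist_force: [-0.0, -0.2, 0.2]
gripper_width: 85.6
time_s: 19.2
tool_pos: [539.0, -192.7, 197.9]
ee_rot: [0.706, 0.036, 0.706, -0.035]
wrist_force: [1.1, -0.6, -0.8]
gripper_width: 85.4
19.2 [ 539.  -192.7  197.9] jaw 84.3 down [-0.001  0.001 -1.   ] 85.4 [ 1.1 -0.6 -0.8]
```

View pics/w14.png

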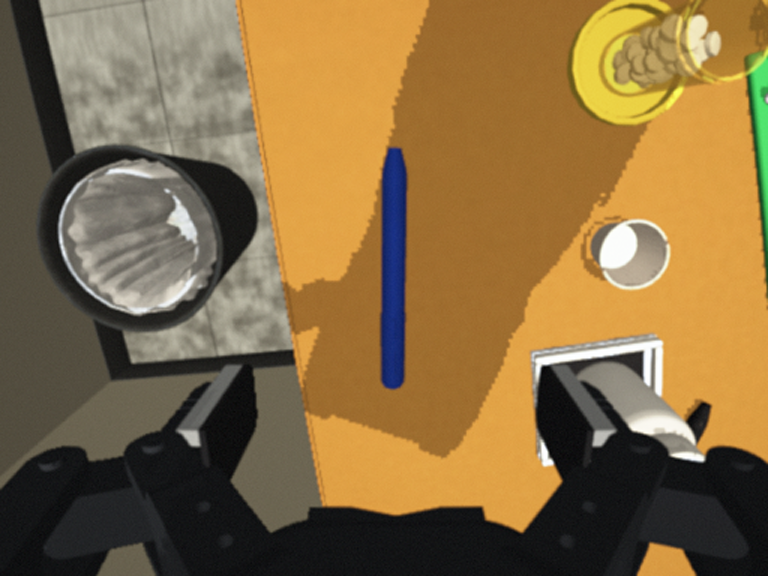

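```bash
 python3 - <<'E'
from h import *; import pickle
s,c,im=pickle.load(open('w14.pkl','rb'))
f=lambda p:(p[0]/1.5-.2,p[1]/1.5-.2)
a=plane(c,f((395,149)),7)[0];b=plane(c,f((393,388)),7)[0]
print(a.round(1),b.round(1),((a+b)/2).round(1),np.linalg.norm(a-b).round(1),np.degrees(np.arctan2((b-a)[1],(b-a)[0])))
E
```

```text
[ 471.1 -187.3    7. ] [ 609.9 -202.6    7. ] [ 540.5 -194.9    7. ] 139.7 -6.299317333874438
```

```bash
python3 -m crank '[{"hand":100,"translation":[1,-2,-25],"turn":0},{"hand":60,"translation":[0,0,-30],"turn":0},{"hand":60,"translation":[0,0,-25],"turn":0},{"hand":60,"translation":[0,0,-20],"turn":0},{"hand":60,"translation":[0,0,0],"turn":0}]';python3 -m crank '[{"hand":60,"translation":[0,0,-8],"turn":0},{"hand":60,"translation":[0,0,-6],"turn":0},{"hand":60,"translation":[0,0,0],"turn":0},{"hand":60,"translation":[0,0,0],"turn":0}]'
```

```text
time_s: 19.75
tool_pos: [539.3, -192.6, 95.7]
ee_rot: [0.705, 0.035, 0.708, -0.034]
wrist_force: [-0.3, 0.7, -0.1]
gripper_width: 51.2
time_s: 20.15
tool_pos: [540.7, -194.7, 85.0]
ee_rot: [0.706, 0.035, 0.706, -0.035]
wrist_force: [-0.4, -0.2, 1.1]
gripper_width: 51.6
```

```bash
python3 -m crank '[{"hand":40,"translation":[0,0,-5],"turn":0},{"hand":30,"translation":[0,0,-4],"turn":0},{"hand":25,"translation":[0,0,0],"turn":0},{"hand":20,"translation":[0,0,0],"turn":0},{"hand":10,"translation":[0,0,0],"turn":0}]' 40;python3 -m crank '[{"hand":0,"translation":[0,0,0],"turn":0},{"hand":0,"translation":[0,0,0],"turn":0},{"hand":0,"translation":[0,0,0],"turn":0}]';python3 w.py w15
```

```text
time_s: 20.65
tool_pos: [540.5, -194.7, 75.8]
ee_rot: [0.706, 0.035, 0.706, -0.035]
wrist_force: [-0.5, 0.3, 0.5]
gripper_width: 13.1
time_s: 20.95
tool_pos: [540.5, -194.7, 75.7]
ee_rot: [0.706, 0.035, 0.706, -0.035]
wrist_force: [-0.2, -0.3, 1.7]
gripper_width: 13.3
20.95 [ 540.5 -194.7   75.7] jaw 84.3 down [ 0. -0. -1.] 13.3 [-0.2 -0.3  1.7]
```

View pics/w15.png

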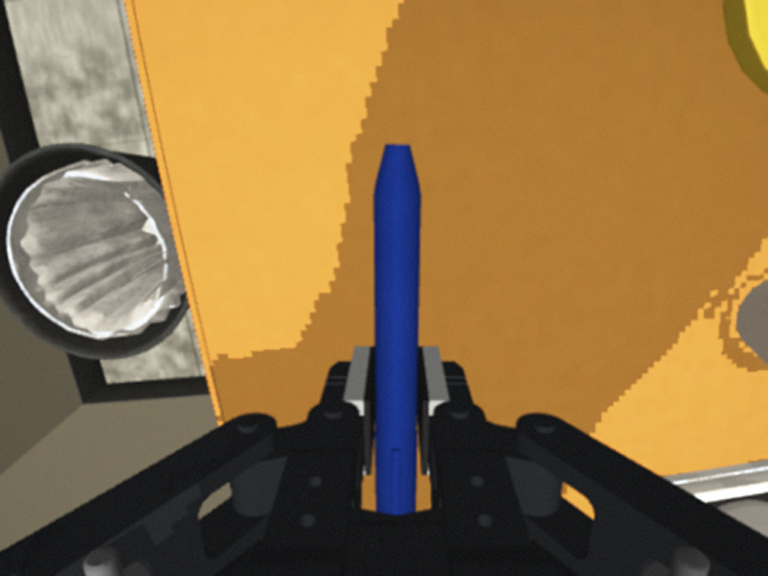

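```bash
python3 -m crank '[{"hand":0,"translation":[0,0,20],"turn":0},{"hand":0,"translation":[0,0,40],"turn":0},{"hand":0,"translation":[0,0,45],"turn":0},{"hand":0,"translation":[0,10,40],"turn":0},{"hand":0,"translation":[0,30,0],"turn":0}]';python3 -m crank '[{"hand":0,"translation":[0,42,0],"turn":0},{"hand":0,"translation":[0,42,0],"turn":0},{"hand":0,"translation":[0,42,0],"turn":0},{"hand":0,"translation":[-2,42,0],"turn":0},{"hand":0,"translation":[-2,42,0],"turn":0}]';python3 -m crank '[{"hand":0,"translation":[-2,42,0],"turn":-1},{"hand":0,"translation":[-2,42,0],"turn":-1},{"hand":0,"translation":[-2,42,0],"turn":-1},{"hand":0,"translation":[-2,42,0],"turn":-1},{"hand":0,"translation":[-2,42,0],"turn":0}]'
```

```text
time_s: 21.5
tool_pos: [543.1, -157.0, 226.1]
ee_rot: [0.709, 0.035, 0.703, -0.037]
wrist_force: [1.4, 1.2, -1.0]
gripper_width: 13.2
time_s: 22.0
tool_pos: [536.1, 57.0, 220.7]
ee_rot: [0.706, 0.035, 0.706, -0.035]
wrist_force: [0.9, 0.0, -0.4]
gripper_width: 13.2
time_s: 22.5
tool_pos: [526.0, 267.1, 220.6]
ee_rot: [0.705, 0.06, 0.705, -0.06]
wrist_force: [0.6, -1.0, -1.3]
gripper_width: 13.0
```

```bash
python3 -m crank '[{"hand":0,"translation":[-2,42,0],"turn":0},{"hand":0,"translation":[-2,40,0],"turn":0},{"hand":0,"translation":[0,20,0],"turn":0},{"hand":0,"translation":[0,0,0],"turn":0},{"hand":0,"translation":[0,0,0],"turn":0}]'; python3 w.py w16
```

```text
time_s: 23.0
tool_pos: [522.1, 367.3, 220.2]
ee_rot: [0.704, 0.059, 0.705, -0.06]
wrist_force: [0.2, -0.5, -0.2]
gripper_width: 13.0
23.0 [522.1 367.3 220.2] jaw 80.4 down [-0.001 -0.001 -1.   ] 13.0 [ 0.2 -0.5 -0.2]
```

View pics/w16.png

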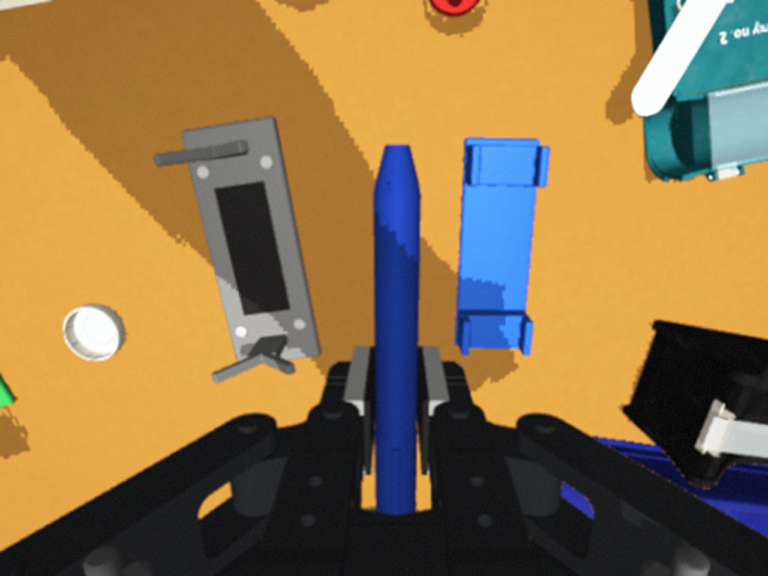

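```bash
 python3 - <<'E'
from h import *; import pickle
s,c,im=pickle.load(open('w16.pkl','rb'))
save('w16c',im,(290,80,380,250),3.5*.98)
E
```

```text
(no output)
```

View pics/w16c.png

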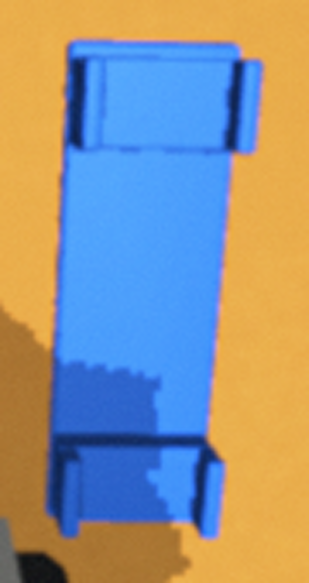

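```bash
 python3 - <<'E'
from h import *; import pickle
s,c,im=pickle.load(open('w16.pkl','rb'))
f=lambda p:(290+p[0]/3.43-.35,80+p[1]/3.43-.35)
g=lambda p,z:plane(c,f(p),z)[0][:2]
# wall tops z=27 : left wall near (92,58)-(92,150), right wall (250,60)-(250,152); far: L (68,450)-(68,535), R (212,460)-(212,537)
n=(g((92,58),27)+g((92,150),27)+g((250,60),27)+g((250,152),27))/4
r=(g((68,452),27)+g((68,537),27)+g((212,460),27)+g((212,537),27))/4
print(n.round(1),r.round(1),((n+r)/2).round(1),np.linalg.norm(n-r).round(1),np.degrees(np.arctan2(*(r-n)[::-1])).round(1))
print('wall gap',np.linalg.norm(g((92,100),27)-g((250,100),27)))
fl=(g((100,150),16)+g((236,152),16))/2; fr=(g((72,440),16)+g((205,440),16))/2
print('floor inner edges',fl.round(1),fr.round(1),((fl+fr)/2).round(1))
h=lambda p:(p[0]/1.5-.2,p[1]/1.5-.2)
P=lambda p,z:plane(c,h(p),z)[0].round(1)
print('marker tip',P((397,147),151),'end',P((395,515),151))
E
```

```text
[473.6 436.4] [570.7 418.2] [522.1 427.3] 98.8 -10.6
wall gap 37.22971248283897
floor inner edges [485.3 436.8] [559.3 421.2] [522.3 429. ]
marker tip [453.3 378.4 151. ] end [577.5 356.6 151. ]
```

```bash
python3 -m crank '[{"hand":0,"translation":[0,25,0],"turn":0},{"hand":0,"translation":[0,25,0],"turn":0},{"hand":0,"translation":[0,10,-20],"turn":0},{"hand":0,"translation":[0,0,-30],"turn":0},{"hand":0,"translation":[0,0,-30],"turn":0}]';python3 -m crank '[{"hand":0,"translation":[0,0,-20],"turn":0},{"hand":0,"translation":[0,0,0],"turn":0},{"hand":0,"translation":[0,0,0],"turn":0}]'; python3 w.py w17
```

```text
time_s: 23.55
tool_pos: [523.0, 426.5, 140.1]
ee_rot: [0.705, 0.06, 0.704, -0.06]
wrist_force: [-0.1, 0.1, 0.0]
gripper_width: 13.5
time_s: 23.85
tool_pos: [522.9, 426.5, 121.1]
ee_rot: [0.705, 0.06, 0.705, -0.06]
wrist_force: [-0.1, -0.1, 0.2]
gripper_width: 13.0
23.85 [522.9 426.5 121.1] jaw 80.2 down [-0. -0. -1.] 13.0 [-0.1 -0.1  0.2]
```

View pics/w17.png

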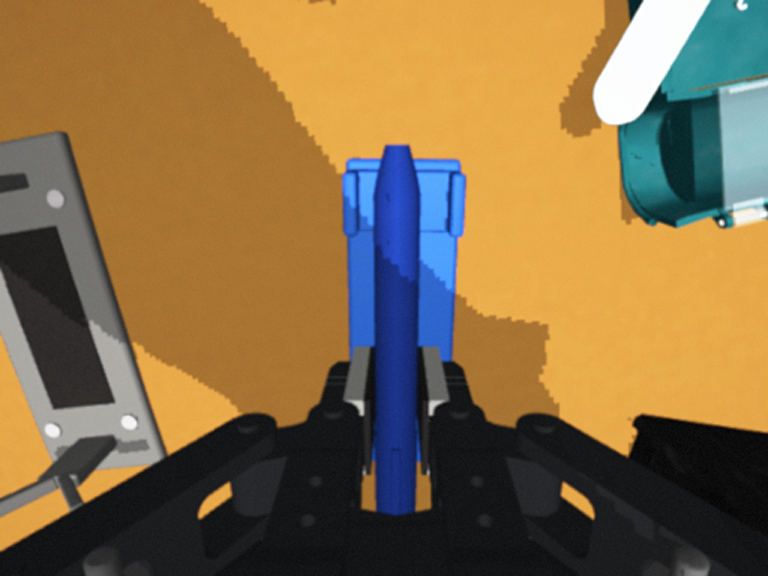

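```bash
python3 -m crank '[{"hand":0,"translation":[0,2,-12],"turn":0},{"hand":0,"translation":[0,0,-9],"turn":0},{"hand":0,"translation":[0,0,-4],"turn":0},{"hand":0,"translation":[0,0,-2],"turn":0},{"hand":0,"translation":[0,0,0],"turn":0}]';python3 -m crank '[{"hand":0,"translation":[0,0,-1],"turn":0},{"hand":0,"translation":[0,0,0],"turn":0}]'
```

```text
time_s: 24.4
tool_pos: [522.2, 429.3, 93.2]
ee_rot: [0.704, 0.06, 0.705, -0.06]
wrist_force: [-0.4, -0.2, -0.3]
gripper_width: 13.4
time_s: 24.6
tool_pos: [522.5, 429.4, 92.7]
ee_rot: [0.705, 0.06, 0.704, -0.06]
wrist_force: [0.1, -0.0, -0.4]
gripper_width: 13.3
```

```bash
python3 -m crank '[{"hand":20,"translation":[0,0,-1],"turn":0},{"hand":25,"translation":[0,0,0],"turn":0},{"hand":35,"translation":[0,0,0],"turn":0},{"hand":45,"translation":[0,0,0],"turn":0},{"hand":45,"translation":[0,0,0],"turn":0}]';python3 -m crank '[{"hand":45,"translation":[0,0,15],"turn":0},{"hand":45,"translation":[0,0,35],"turn":0},{"hand":45,"translation":[0,0,45],"turn":0},{"hand":60,"translation":[0,0,40],"turn":0},{"hand":60,"translation":[0,0,0],"turn":0}]';python3 w.py w18
```

```text
time_s: 25.1
tool_pos: [522.4, 429.4, 91.6]
ee_rot: [0.705, 0.06, 0.705, -0.06]
wrist_force: [-0.8, -0.1, -0.5]
gripper_width: 38.0
time_s: 25.6
tool_pos: [524.7, 431.0, 234.4]
ee_rot: [0.708, 0.062, 0.702, -0.057]
wrist_force: [1.0, -0.3, -0.1]
gripper_width: 51.2
25.6 [524.7 431.  234.4] jaw 80.3 down [ 0.009  0.006 -1.   ] 51.2 [ 1.  -0.3 -0.1]
```

View pics/w18.png

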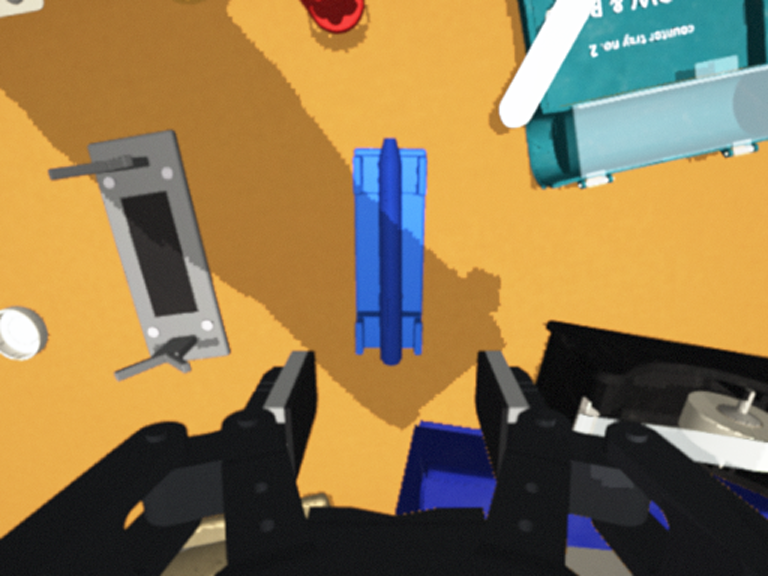

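```bash
python3 -m crank '[{"hand":60,"translation":[-35,10,10],"turn":0},{"hand":60,"translation":[-35,10,10],"turn":0},{"hand":60,"translation":[-35,0,0],"turn":0},{"hand":60,"translation":[-35,0,0],"turn":0},{"hand":60,"translation":[0,0,0],"turn":0}]'; python3 - <<'E'
from h import *
T=arm.grab_frame('top');save('top1',T);S=arm.grab_frame('scene');save('scene1',S)
save('top1c',T,(110,90,390,240),2.8);save('scene1c',S,(140,120,400,310),3)
E
```

```text
time_s: 26.15
tool_pos: [378.1, 448.9, 246.4]
ee_rot: [0.704, 0.058, 0.706, -0.059]
wrist_force: [-1.0, 0.5, -0.2]
gripper_width: 51.3
```

View pics/top1c.png

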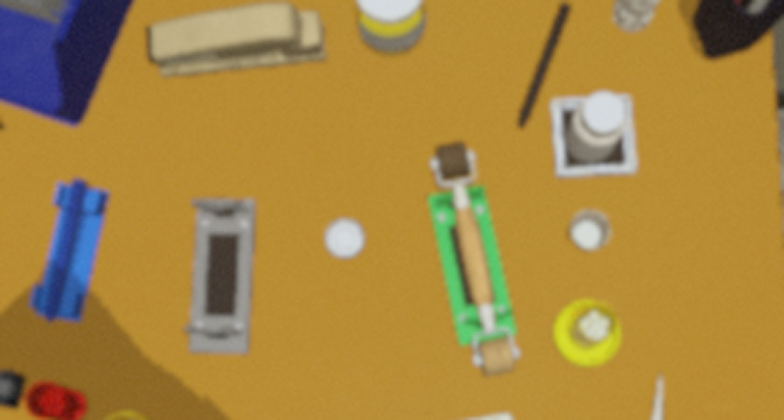

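View pics/scene1c.png

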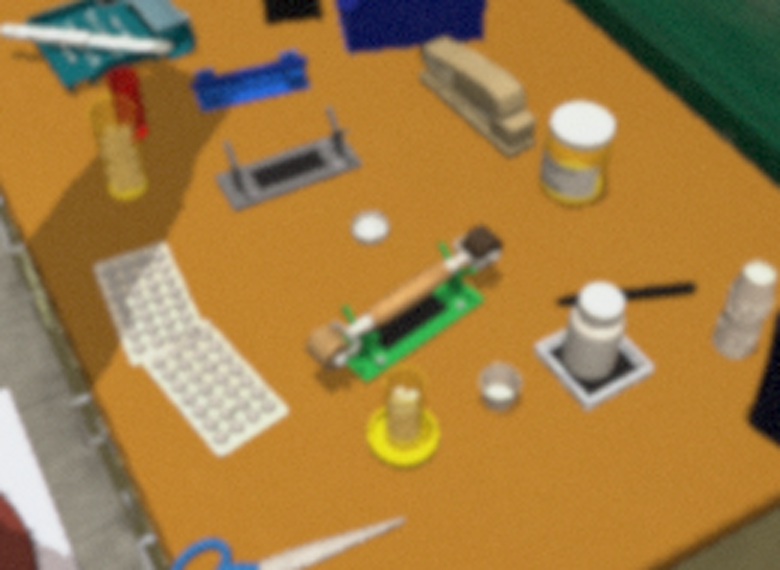

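```bash
python3 - <<'E'
from h import *
t=arm.calibration('top');s=arm.calibration('scene')
f=lambda p:(110+p[0]/2.8-.3,90+p[1]/2.8-.3); g=lambda p:(140+p[0]/3-.3,120+p[1]/3-.3)
print('cap',plane(t,f((603,111)),93)[0].round(1),plane(s,g((601,300)),93)[0].round(1))
print('dish',plane(t,f((594,135)),6)[0].round(1))
print('vial tablets ~z45',plane(t,f((593,324)),45)[0].round(1),'base scene',plane(s,g((404,441)),6)[0].round(1),'dish',plane(t,f((588,331)),10)[0].round(1))
print('cup',plane(t,f((589,231)),20)[0].round(1))
E
```

```text
cap [629.  -71.4  93. ] [626.3 -75.   93. ]
dish [633.6 -76.8   6. ]
vial tablets ~z45 [442.3 -63.2  45. ] base scene [436.5 -69.    6. ] dish [440.5 -63.7  10. ]
cup [534.7 -66.4  20. ]
```

```bash
python3 -c "
from station import arm
print(arm.get_state()['time_s']); print(arm.sign_off())"
```

```text
26.25
the job is handed in; nothing more can be done
None
```

I put all four things in their holders and handed the job in at about 26 s of the 96 s allowed. No verdict was reported.

- **Which vial:** I took the small amber vial, seen at top-camera pixel (233, 210). The larger amber one at (158, 247) and the red one at (130, 233) did not fit the description.
- **Roller:** after release it lay by both necks in the green Vs. Its measured centre was (508, 43.5) mm against about (507, 45) mm for the rest.
- **Vial:** it stands upright in the yellow dish. The top view put it about 2 mm off centre and a rougher scene-view reading about 6 mm; the limit is 15 mm.
- **Bottle:** it stands upright in the white dish, about 6 to 7 mm off centre by the cap in both views; the limit is 15 mm. Wrist views showed it closer to centre.
- **Marker:** it lies in both grooves of the pen rest, overhanging each end about equally (11 and 10 pixels).
- **Paper cup:** it still stands where it was, within about 2 mm, which is the measuring error.

The last wrist-force readings were about 1 N, and the gripper was well clear of everything. None of the checks failed. I did not measure tilts directly; "upright" is by eye from the pictures.

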